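Screw the hose elbow into the clamped port

ROBOT

A 7-joint arm with a two-finger parallel gripper is mounted at the origin on the work surface. World frame = base frame: x ahead of the robot, y to its left, z up, the work surface at z = 0. Lengths are in m, angles in rad, forces in N, time in s.
With the tool pointing down it reaches from about 0.425 to 0.925 m from the base axis. Payload 6.8 kg.
Tool frame: the origin (TCP) lies on the mounting face of the last link; the fingertips stand 173 mm ahead of it and the grasp point (between the pads) lies 155 mm ahead of it; z points along the fingers, y is the line along which they close (so a half turn about z gives the same grasp; the last joint's range is limited). The gripper opens to 85 mm and grips with 20 to 120 N. Pads are 22 mm wide; open, the fingers measure 114 mm over their backs; the gripper's body (76 mm by 85 mm) begins 54 mm behind the grasp point. The pads swing forward as they close: fully open they stand 13 mm farther back than shut.
Start: joints at [-1.318, 0.477, 0.022, 1.555, -0.011, 1.109, -0.083], TCP at [0.238, 0.632, 0.405] pointing down, gripper open.
Joint ranges: [-2.96, 2.96], [-0.34, 2.1], [-1.41, 1.46], [0.24, 2.44], [-1.37, 4.51], [0.17, 1.92], [-2.96, 2.96]. Speed limits (rad/s): [2.39, 2.39, 3.14, 3.14, 3.14, 3.14, 3.14].

INTERFACE

Orientations are given as a rotation vector (axis times angle).
In Python, from bench import r gives the robot as it stands.
- The arm moves only by the tool arm_command, never from a script. Its argument "plan" is a list of rows, each an object of numbers: "claw": the closure, from 0 (fully open) to 1 (shut); "tx", "ty", "tz": the shift along the tool's x, y, z in m; "ax", "ay", "az": the turn, a rotation vector about the tool's x, y, z in degrees. A call has exactly 10 rows; each row shifts and turns the commanded pose from where the row before left it, along the tool's axes as they then stand; what a row does not reach is not made up. A row lasts 1/12 s, in which the tool goes at most 41.7 mm and 7.16 degrees, less where a joint would pass 70% of its speed; a pose out of reach is approached as far as the arm can. A call is refused whole if a number of a shift passes 0.0417 or a number of a turn 7.16, either way. A call with a gripper value outside its range is refused whole. The fingers move at their own pace and stop on an object; "squeeze" is the grip in N (left out, the last holds). Time passes only in rows, so rows that do not move let the fingers close, or fill a call up. It gives the time, the measured TCP pose, the force, the opening and the grip force at its end, in the units of the state.
- r.get_obs(): the state, without advancing time (a new reading comes with each control period).
- r.grab_frame(name): name is "scene" or "top" or "wrist"; returns the picture (420x560x3 uint8, red, green, blue); there is no depth.
- r.camera_model(name): a dict with "fx", "fy", "cx", "cy" (pixels), "position" and "orientation" of the camera in the world; the wrist camera has in their place "tool_from_camera" (4x4, takes a point from camera to tool coordinates, whose origin is the TCP and whose axes are the flange's). Camera axes: x right, y up, looking along -z (the intrinsics and any distortion apply to the point x, -y, -z); pixel columns grow to the right and rows downward; lengths in m; the calibration is good to about 2 mm. A picture is of the moment at which its call begins: read the wrist's pose just before it. camera_model takes no time and is no camera call.
- r.hand_in(): hands the job in; it is judged then, once.
Trained networks look in the newest picture that a camera, given by its name, has taken for a name from the list of things; names that differ only in an ending like _2 or _b are one class to them, and where a whole thing is asked for, a point or a joint stands for the part that bears it (a point fixed in the world has none). Each returns a list of dicts, best first, with "confidence" (0 to 1); they miss things now and then, are a little off and sometimes report something else, mostly with a low value. They report only what shows in the picture. A call takes as long as a camera call. They do not tell look-alikes from the thing itself.
- r.boxes_of(target, camera): "location" ([x, y, z] in m, in the coordinates of the camera as it stood for that picture, good to about 4 mm: the middle of the surface that is visible of it).
- r.tip_of(target, camera): "location" ([x, y, z] in m, in the coordinates of the camera as it stood for that picture, good to about 4 mm: a listed point, or the origin of a listed thing).
The state is a dict: "clock": time; "joints": joint angles; "qvel": joint speeds; "tau": joint torques, N m; "tcp_pos": TCP position; "orientation": TCP orientation; "contact_force": force on the tool from outside, world axes, zero at the start; "moment": the same for the moment, N m; "grip_width": finger opening in m; "gripper_force": force on a finger pad.
Only numpy, scipy, OpenCV 4.12 (cv2) and the standard library are available. Lean on these libraries where they do the work, as an engineer would, in place of code of your own. Each camera call takes 0.05 s, during which the arm holds its last target. There are 200 camera calls.

TASK

Take the blue hose elbow out of the grey rack and screw it clockwise into the steel port held in the blue bench clamp: feel for the start of its thread with light pressure, turn until the seal begins to resist, and go on until the barb points the same way as the red pointer, then stop there and let go. Never force or jam it (a firm push or pull of some 10 N is plenty), and leave the white plug and everything else on the bench where they are.

Things in the scene. Friction and masses are not known exactly. Their poses are not given: they have to be found in the camera images.
- elbow: Blue plastic hose elbow, 0.13 kg, hanging upright by its collar in one of the rack's two holes. Origin: centre of its lower end; z up its axis, x along its barb. From the bottom: round nose and neck 25.6 mm across, 31 mm long, with two lugs; collar 48 mm across at heights 31 to 35 mm; flat-sided body, 30 mm (x) by 26 mm (y), heights 35 to 80 mm; barb 21 mm across, axis at height 62 mm.
- elbow_grip (a point): Where to grip the elbow: on its axis, 57 mm above its origin, from above, across the 26 mm flats (along the elbow's y).
- lug (a point): Outer face of the thread lug under the barb: 18 mm from the elbow's axis, 14 mm up. Its twin is opposite (-x). Each is 8.5 mm wide, at heights 10 to 18 mm.
- barb_tip (a point): End of the elbow's barb: 62 mm along x and 62 mm up from the elbow's origin.
- port: Steel female port, 54 mm across, mouth up, 90 mm above the bench, fixed in a blue bench clamp (base 110 x 130 mm, jaws up to 62 mm high, screw handle reaching 81 mm to +y). Origin: port axis at bench level; x along the red pointer, z up.
- port_mouth (a point): Centre of the port's mouth, 90 mm above its origin. Flush with it are two ledges (inner diameter 29 mm) with two opposite gaps for the lugs, each about 1.4 mm wider than the lug on either side. Off the gaps the lugs ride on the ledges and the elbow's origin stays 80 mm above the bench.
- thread_entry (a point): Nominal middle of one gap, at the mouth, 17 mm from the axis, 1.05 rad counter-clockwise (from above) of the pointer; the other is opposite. The thread is cut up to 0.45 rad off this either way, which this point does not show: feel for it. Enter with the barb on this side. In the gaps the elbow sinks 14 mm.
- seal_rest (a point): Top of the unloaded rubber seal, 66 mm above the bench, on the port's axis; the sunk elbow's nose must rest on it to clear the ledges. Turned clockwise from there, the ledges draw the elbow down 4 mm per rad; after some 0.25 rad this presses the sprung seal (3 N per mm) and turning gets heavier. At the pointer the elbow's origin is 61 to 65.5 mm up. Dead stop 1.85 rad from the entry. It stays by friction.
- pointer_tip (a point): Tip of the red pointer arm, about 90 mm from the port's axis along the port's x, 84 mm above the bench.
- rack: Grey fixed rack block, 90 mm (x) by 190 mm (y), 42 mm high, origin under its centre, with two holes 39 mm across at 47.5 mm to +y and -y; the fittings hang in them by their collars, lower ends 11 mm above the bench, and swap holes from time to time.
- plug: White straight plug in the other hole of the rack, same foot, collar and block as the elbow but no barb; 88 mm tall. Not to be used. Origin: centre of its lower end.
- clear_bottle: Glass bottle with blue cap, 72 mm across, 160 mm tall; bystander. Origin under its centre.
- amber_bottle: Amber bottle with black cap, 60 mm across, 130 mm tall; bystander. Origin under its centre.
- wash_bottle: White wash bottle with red cap and bent spout, 66 mm across, 193 mm tall; bystander. Origin under its centre.
- beaker: Glass beaker, 72 mm across, 90 mm tall; bystander. Origin under its centre.
- tub: Clear open tub, 140 x 110 x 50 mm; bystander. Origin under its centre.
- spanner: Steel spanner lying flat; bystander.
- tip_box: Orange box, 120 x 85 x 55 mm; bystander. Origin under its centre.
Not all that is in view belongs to the job. What is shaped like the elbow but green or pink is not meant.

How it is judged:
By the outcome, as a careful person would: the job done as asked, in the order asked, and still so for the second after the job is handed in, with the robot touching nothing.
It also fails if it takes over 72 s, if anything falls off the work surface, if the arm or the gripper's body presses on something with over 40 N, if the wrist force passes 120 N, or if a joint passes its speed limit or range.

## Working session

There is one attempt and no reset: what is moved stays moved. The work goes in short steps, Python scripts to look and compute and a tool call to move; the robot and the scene stay as the last step left them, time stands still between calls to the robot, and variables do not carry over. Pictures are saved under pics/ and viewed, at most 10 in all, crops included, and the job is handed in when it is done.

Besides the shell and the picture viewer there is one more tool, called after "Request:" as name([rows], argument=value, ...), one row to a line, values as JSON. arm_command: Moves the arm, as the interface text tells. Its arguments: {"type":"object","properties":{"plan":{"type":"array","items":{"type":"object","properties":{"claw":{"type":"number"},"tx":{"type":"number"},"ty":{"type":"number"},"tz":{"type":"number"},"ax":{"type":"number"},"ay":{"type":"number"},"az":{"type":"number"}}}},"squeeze":{"type":"number"}},"required":["plan"]}

```bash
mkdir -p pics
cat > h.py <<'E'
import numpy as np, cv2
from scipy.spatial.transform import Rotation as R
from bench import r
def cam(name):
    m=r.camera_model(name)
    if name=="wrist":
        o=r.get_obs(); T=np.eye(4); T[:3,:3]=R.from_rotvec(o["orientation"]).as_matrix(); T[:3,3]=o["tcp_pos"]
        return T@np.array(m["tool_from_camera"]),m
    T=np.eye(4); q=np.array(m["orientation"])
    T[:3,:3]=q if q.shape==(3,3) else (R.from_rotvec(q) if q.size==3 else R.from_quat(q)).as_matrix(); T[:3,3]=m["position"]
    return T,m
def proj(p,T,m):
    c=np.linalg.inv(T)@np.append(p,1); return m["fx"]*c[0]/-c[2]+m["cx"], m["fy"]*-c[1]/-c[2]+m["cy"]
def find(fn,t,name,T,m,n=3):
    for d in fn(t,name)[:n]:
        p=(T@np.append(d["location"],1))[:3]; print(name,t,round(d["confidence"],2),p.round(4),np.round(proj(p,T,m)))
def save(name,f):
    T,m=cam(name); im=r.grab_frame(name); cv2.imwrite("pics/"+f,im[:,:,::-1]); return im,T,m
E
python3 - <<'E'
from h import *
print(r.get_obs()); print(r.camera_model("top")); print(r.camera_model("wrist"))
for n in("scene","top"):
    im,T,m=save(n,n+"0.png")
    for t in("elbow","barb_tip","port_mouth","pointer_tip","rack","plug","thread_entry"): find(r.tip_of,t,n,T,m)
E
```

```text
{'clock': 0.0, 'joints': array([-1.31806656,  0.47783053,  0.02233964,  1.55645311, -0.01153065,
        1.10931698, -0.08310804]), 'qvel': array([-0.00062859,  0.00091307,  0.00158826,  0.00014334, -0.00074696,
       -0.00080429, -0.00069477]), 'tau': array([ 3.14358749e-04, -5.96452045e+01,  1.60806801e+00, -2.81194353e+01,
        1.25037198e-02,  9.45434149e-03, -3.76657809e-06]), 'tcp_pos': array([0.23819949, 0.6312788 , 0.40370431]), 'orientation': array([-5.63679743e-01, -3.09037991e+00,  2.93198703e-03]), 'contact_force': array([ 0.75696971, -0.05833029,  0.13250585]), 'moment': array([-0.07573093,  0.02873087, -0.02245442]), 'gripper_force': 0.0, 'grip_width': 0.08538789403834951}
{'fx': 450.31947758707213, 'fy': 450.31947758707213, 'cx': 272.4620136287019, 'cy': 206.45075892868155, 'position': array([ 3.89279509e-01, -2.34387536e-04,  1.31464176e+00]), 'orientation': array([ 0.11922054, -0.09325501, -1.57119845])}
{'fx': 324.69750654448984, 'fy': 324.69750654448984, 'cx': 275.6305640240172, 'cy': 207.95652760624787, 'tool_from_camera': array([[ 6.17569598e-04,  9.57890484e
[... 881 characters left out ...]
ntry 0.85 [0.5186 0.2058 0.0937] [337. 190.]
top elbow 0.89 [ 0.4508 -0.1571  0.0307] [335. 246.]
top elbow 0.72 [ 0.5668 -0.1977  0.0144] [348. 206.]
top elbow 0.72 [ 0.4796 -0.3359  0.0305] [398. 235.]
top barb_tip 0.8 [ 0.6093 -0.1478  0.0715] [333. 188.]
top barb_tip 0.59 [ 0.367  -0.167   0.0078] [338. 275.]
top barb_tip 0.57 [ 0.5521 -0.3801  0.0058] [410. 211.]
top port_mouth 0.46 [4.513e-01 4.897e-01 3.000e-04] [113. 247.]
top pointer_tip 0.93 [0.5344 0.126  0.0843] [234. 215.]
top rack 0.95 [ 0.5744 -0.1492  0.0007] [330. 204.]
top rack 0.75 [0.4982 0.2098 0.0022] [208. 230.]
top plug 0.47 [ 0.5832 -0.1031  0.0133] [315. 201.]
top thread_entry 0.87 [0.5138 0.2078 0.0918] [204. 222.]
```

Run:
```python
import cv2,numpy as np
a=cv2.imread("pics/top0.png")[60:340,80:500]; b=cv2.imread("pics/top0.png")[160:260,280:430]
cv2.imwrite("pics/t1.png",cv2.resize(a,None,fx=1.9,fy=1.9)); cv2.imwrite("pics/t2.png",cv2.resize(b,None,fx=5,fy=5,interpolation=2))
```

```text
(no output)
```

View pics/t1.png

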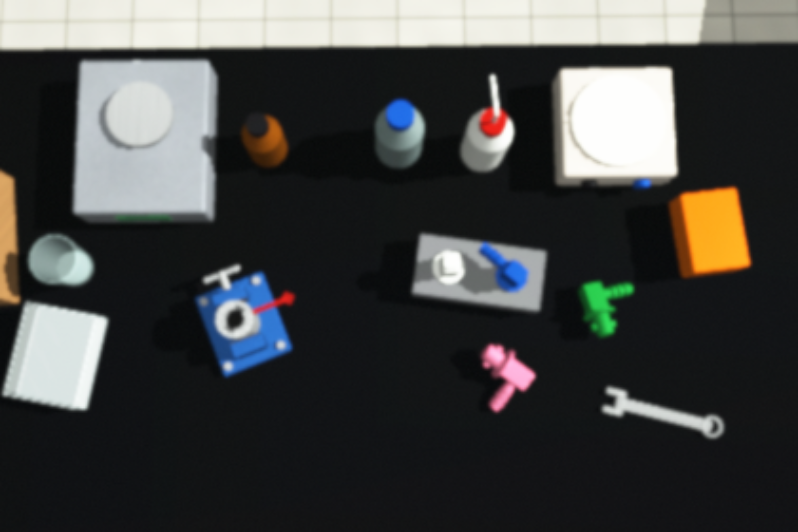

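View pics/t2.png

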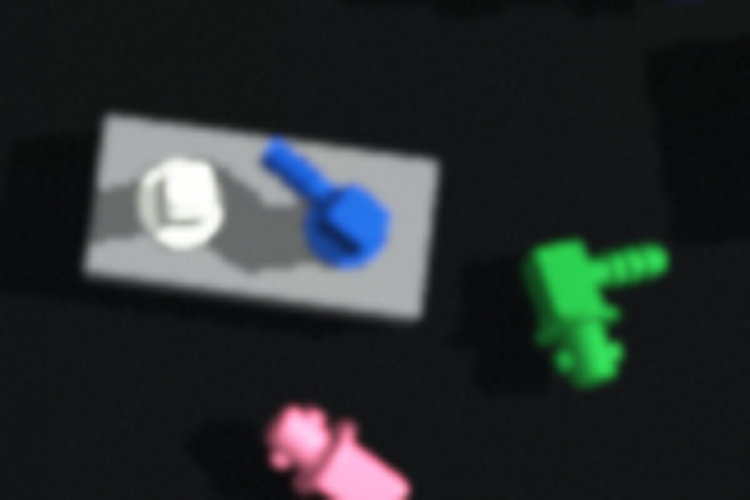

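View pics/scene0.png

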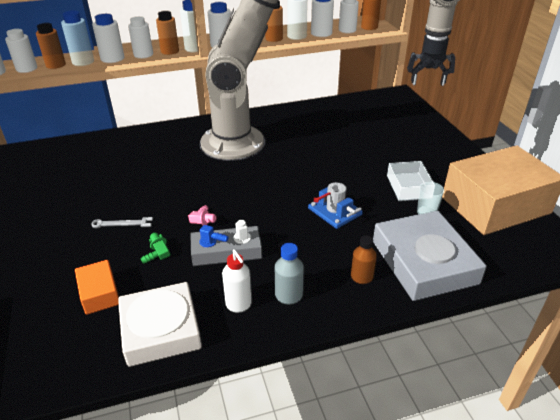

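Candidates in the top image: blue at (349,205) in the rack, green at (400,216) lying on the bench, and pink at (347,250) lying on the bench. The enlarged crop confirms that the blue one in the rack's -y hole is the elbow meant. Its axis is near (0.565,-0.197), with the barb at yaw of about 47°. The pointer is at yaw of about -68°. I'll grip with tool x opposite the barb, so joint 7 has enough range for the screwing.

Request:
arm_command([
  {"tx": -0.025, "ty": -0.0275, "tz": 0.003, "claw": 0.2},
  {"tx": -0.025, "ty": -0.0275, "tz": 0.003, "claw": 0.2},
  {"tx": -0.025, "ty": -0.0275, "tz": 0.003, "claw": 0.2},
  {"tx": -0.025, "ty": -0.0275, "tz": 0.003, "claw": 0.2},
  {"tx": -0.025, "ty": -0.0275, "tz": 0.003, "claw": 0.2},
  {"tx": -0.025, "ty": -0.0275, "tz": 0.003, "claw": 0.2},
  {"tx": -0.025, "ty": -0.0275, "tz": 0.003, "claw": 0.2},
  {"tx": -0.025, "ty": -0.0275, "tz": 0.003, "claw": 0.2},
  {"tx": -0.025, "ty": -0.0275, "tz": 0.003, "claw": 0.2},
  {"tx": -0.025, "ty": -0.0275, "tz": 0.003, "claw": 0.2},
])

```text
invalid input at $.plan[0]: expected keys claw, tx, ty, tz, ax, ay, az
```

Request:
arm_command([
  {"tx": -0.025, "ty": -0.0275, "tz": 0.003, "claw": 0.2},
  {"tx": -0.025, "ty": -0.0275, "tz": 0.003, "claw": 0.2},
  {"tx": -0.025, "ty": -0.0275, "tz": 0.003, "claw": 0.2},
  {"tx": -0.025, "ty": -0.0275, "tz": 0.003, "claw": 0.2},
  {"tx": -0.025, "ty": -0.0275, "tz": 0.003, "claw": 0.2},
  {"tx": -0.025, "ty": -0.0275, "tz": 0.003, "claw": 0.2},
  {"tx": -0.025, "ty": -0.0275, "tz": 0.003, "claw": 0.2},
  {"tx": -0.025, "ty": -0.0275, "tz": 0.003, "claw": 0.2},
  {"tx": -0.025, "ty": -0.0275, "tz": 0.003, "claw": 0.2},
  {"tx": -0.025, "ty": -0.0275, "tz": 0.003, "claw": 0.2},
])

```text
invalid input at $.plan[0]: expected keys claw, tx, ty, tz, ax, ay, az
```

Request:
arm_command([
  {"tx": -0.025, "ty": -0.0275, "tz": 0.003, "claw": 0.2},
  {"tx": -0.025, "ty": -0.0275, "tz": 0.003, "claw": 0.2},
  {"tx": -0.025, "ty": -0.0275, "tz": 0.003, "claw": 0.2},
  {"tx": -0.025, "ty": -0.0275, "tz": 0.003, "claw": 0.2},
  {"az": -7, "claw": 0.2},
  {"az": -7, "claw": 0.2},
  {"az": -7, "claw": 0.2},
  {"az": -7, "claw": 0.2},
  {"az": -7, "claw": 0.2},
  {"az": -7, "claw": 0.2},
])

```text
invalid input at $.plan[0]: expected keys claw, tx, ty, tz, ax, ay, az
```

Request:
arm_command([
  {"az": -7, "claw": 0.2},
  {"az": -7, "claw": 0.2},
  {"az": -7, "claw": 0.2},
  {"az": -5, "claw": 0.2},
  {"claw": 0.2},
  {"claw": 0.2},
  {"claw": 0.2},
  {"claw": 0.2},
  {"claw": 0.2},
  {"claw": 0.2},
])

```text
invalid input at $.plan[0]: expected keys claw, tx, ty, tz, ax, ay, az
```

Run:
```python
from h import *
o=r.get_obs(); M=R.from_rotvec(o["orientation"]).as_matrix()
print(o["clock"],o["joints"].round(2),o["tcp_pos"].round(4),M.round(3),o["grip_width"],o["contact_force"].round(2))
im,T,m=save("wrist","w1.png")
for t in("elbow","elbow_grip","barb_tip","plug","rack"): find(r.tip_of,t,"wrist",T,m)
```

```text
0.8 [-1.32  0.48  0.02  1.56 -0.01  1.11 -0.08] [0.2383 0.6316 0.4047] [[-0.936  0.353  0.   ]
 [ 0.353  0.936  0.   ]
 [-0.     0.    -1.   ]] 0.08534576179962385 [-0.85  0.04 -0.45]
```

View pics/w1.png

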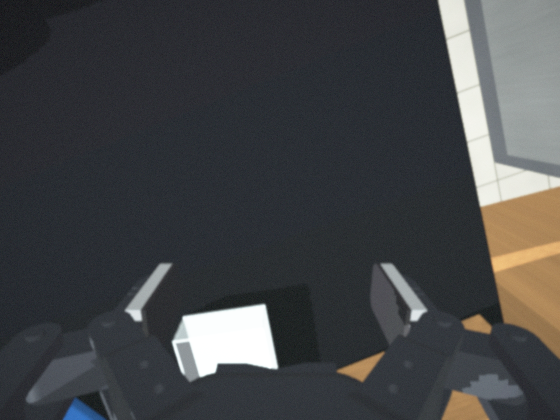

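The move was refused because every row needs all seven keys. The picture shows only the start pose, with the tub at (220,340) between the fingers. I'll resend it.

Request:
arm_command([
  {"tx": -0.025, "ty": -0.0275, "tz": 0.003, "ax": 0, "ay": 0, "az": 0, "claw": 0.2},
  {"tx": -0.025, "ty": -0.0275, "tz": 0.003, "ax": 0, "ay": 0, "az": 0, "claw": 0.2},
  {"tx": -0.025, "ty": -0.0275, "tz": 0.003, "ax": 0, "ay": 0, "az": 0, "claw": 0.2},
  {"tx": -0.025, "ty": -0.0275, "tz": 0.003, "ax": 0, "ay": 0, "az": 0, "claw": 0.2},
  {"tx": -0.025, "ty": -0.0275, "tz": 0.003, "ax": 0, "ay": 0, "az": 0, "claw": 0.2},
  {"tx": -0.025, "ty": -0.0275, "tz": 0.003, "ax": 0, "ay": 0, "az": 0, "claw": 0.2},
  {"tx": -0.025, "ty": -0.0275, "tz": 0.003, "ax": 0, "ay": 0, "az": 0, "claw": 0.2},
  {"tx": -0.025, "ty": -0.0275, "tz": 0.003, "ax": 0, "ay": 0, "az": 0, "claw": 0.2},
  {"tx": -0.025, "ty": -0.0275, "tz": 0.003, "ax": 0, "ay": 0, "az": 0, "claw": 0.2},
  {"tx": -0.025, "ty": -0.0275, "tz": 0.003, "ax": 0, "ay": 0, "az": 0, "claw": 0.2},
])

```text
clock: 1.93
tcp_pos: [0.3755, 0.2842, 0.3749]
orientation: [0.564, 3.09, 0.001]
contact_force: [1.3, 0.4, -0.2]
grip_width: 0.0686
gripper_force: 0.0
```

Request:
arm_command([
  {"tx": -0.025, "ty": -0.0275, "tz": 0.003, "ax": 0, "ay": 0, "az": 0, "claw": 0.2},
  {"tx": -0.025, "ty": -0.0275, "tz": 0.003, "ax": 0, "ay": 0, "az": 0, "claw": 0.2},
  {"tx": -0.025, "ty": -0.0275, "tz": 0.003, "ax": 0, "ay": 0, "az": 0, "claw": 0.2},
  {"tx": -0.025, "ty": -0.0275, "tz": 0.003, "ax": 0, "ay": 0, "az": 0, "claw": 0.2},
  {"tx": -0.025, "ty": -0.0275, "tz": 0.003, "ax": 0, "ay": 0, "az": 0, "claw": 0.2},
  {"tx": -0.025, "ty": -0.0275, "tz": 0.003, "ax": 0, "ay": 0, "az": 0, "claw": 0.2},
  {"tx": -0.025, "ty": -0.0275, "tz": 0.003, "ax": 0, "ay": 0, "az": 0, "claw": 0.2},
  {"tx": -0.025, "ty": -0.0275, "tz": 0.003, "ax": 0, "ay": 0, "az": 0, "claw": 0.2},
  {"tx": -0.025, "ty": -0.0275, "tz": 0.003, "ax": 0, "ay": 0, "az": 0, "claw": 0.2},
  {"tx": -0.025, "ty": -0.0275, "tz": 0.003, "ax": 0, "ay": 0, "az": 0, "claw": 0.2},
])

```text
clock: 2.77
tcp_pos: [0.5124, -0.0613, 0.3449]
orientation: [0.563, 3.09, 0.001]
contact_force: [0.2, 1.6, 0.7]
grip_width: 0.0685
gripper_force: 0.0
```

Request:
arm_command([
  {"tx": -0.025, "ty": -0.0275, "tz": 0.003, "ax": 0, "ay": 0, "az": 0, "claw": 0.2},
  {"tx": -0.025, "ty": -0.0275, "tz": 0.003, "ax": 0, "ay": 0, "az": 0, "claw": 0.2},
  {"tx": -0.025, "ty": -0.0275, "tz": 0.003, "ax": 0, "ay": 0, "az": 0, "claw": 0.2},
  {"tx": -0.025, "ty": -0.0275, "tz": 0.003, "ax": 0, "ay": 0, "az": 0, "claw": 0.2},
  {"tx": 0, "ty": 0, "tz": 0, "ax": 0, "ay": 0, "az": -7, "claw": 0.2},
  {"tx": 0, "ty": 0, "tz": 0, "ax": 0, "ay": 0, "az": -7, "claw": 0.2},
  {"tx": 0, "ty": 0, "tz": 0, "ax": 0, "ay": 0, "az": -7, "claw": 0.2},
  {"tx": 0, "ty": 0, "tz": 0, "ax": 0, "ay": 0, "az": -7, "claw": 0.2},
  {"tx": 0, "ty": 0, "tz": 0, "ax": 0, "ay": 0, "az": -7, "claw": 0.2},
  {"tx": 0, "ty": 0, "tz": 0, "ax": 0, "ay": 0, "az": -7, "claw": 0.2},
])

```text
clock: 3.6
tcp_pos: [0.5667, -0.1978, 0.3328]
orientation: [-0.591, 3.085, -0.0]
contact_force: [-0.1, 0.1, -0.0]
grip_width: 0.0682
gripper_force: 0.0
```

Request:
arm_command([
  {"tx": 0, "ty": 0, "tz": 0, "ax": 0, "ay": 0, "az": -7, "claw": 0.2},
  {"tx": 0, "ty": 0, "tz": 0, "ax": 0, "ay": 0, "az": -7, "claw": 0.2},
  {"tx": 0, "ty": 0, "tz": 0, "ax": 0, "ay": 0, "az": -7, "claw": 0.2},
  {"tx": 0, "ty": 0, "tz": 0, "ax": 0, "ay": 0, "az": -5, "claw": 0.2},
  {"tx": 0, "ty": 0, "tz": 0, "ax": 0, "ay": 0, "az": 0, "claw": 0.2},
  {"tx": 0, "ty": 0, "tz": 0, "ax": 0, "ay": 0, "az": 0, "claw": 0.2},
  {"tx": 0, "ty": 0, "tz": 0, "ax": 0, "ay": 0, "az": 0, "claw": 0.2},
  {"tx": 0, "ty": 0, "tz": 0, "ax": 0, "ay": 0, "az": 0, "claw": 0.2},
  {"tx": 0, "ty": 0, "tz": 0, "ax": 0, "ay": 0, "az": 0, "claw": 0.2},
  {"tx": 0, "ty": 0, "tz": 0, "ax": 0, "ay": 0, "az": 0, "claw": 0.2},
])

```text
clock: 4.43
tcp_pos: [0.5667, -0.1976, 0.3327]
orientation: [1.26, -2.878, -0.0]
contact_force: [-0.4, -0.0, 0.1]
grip_width: 0.0681
gripper_force: 0.0
```

Run:
```python
from h import *
o=r.get_obs(); M=R.from_rotvec(o["orientation"]).as_matrix()
print(o["clock"],o["joints"].round(2),o["tcp_pos"].round(4),"yaw x",np.degrees(np.arctan2(M[1,0],M[0,0])).round(2),M[:,2].round(4),o["grip_width"],o["contact_force"].round(2))
im,T,m=save("wrist","w2.png")
for t in("elbow","elbow_grip","barb_tip","plug","rack"): find(r.tip_of,t,"wrist",T,m)
```

```text
4.4333 [ 0.14  0.43  0.12  1.82 -0.06  0.9   2.69] [ 0.5667 -0.1976  0.3327] yaw x -132.71 [-1.e-04 -0.e+00 -1.e+00] 0.06805350531588285 [-0.42 -0.03  0.12]
wrist elbow 0.94 [ 0.4548 -0.1566  0.0309] [409. 145.]
wrist elbow 0.9 [ 0.567  -0.1983  0.0108] [274. 193.]
wrist elbow 0.41 [ 0.5724 -0.1461  0.0008] [306. 232.]
wrist elbow_grip 0.94 [ 0.4199 -0.2026  0.0192] [404.  72.]
wrist elbow_grip 0.81 [ 0.5345 -0.3258  0.0147] [197.  55.]
wrist elbow_grip 0.77 [ 0.5664 -0.1941  0.068 ] [279. 215.]
wrist barb_tip 0.89 [ 0.6082 -0.1483  0.0716] [279. 290.]
wrist barb_tip 0.84 [ 0.3696 -0.1692  0.0122] [475.  60.]
wrist barb_tip 0.8 [ 0.555  -0.3815  0.0096] [130.  19.]
wrist plug 0.94 [ 0.579  -0.1021  0.015 ] [332. 272.]
wrist rack 0.63 [ 0.5714 -0.1461  0.0016] [307. 231.]
```

View pics/w2.png

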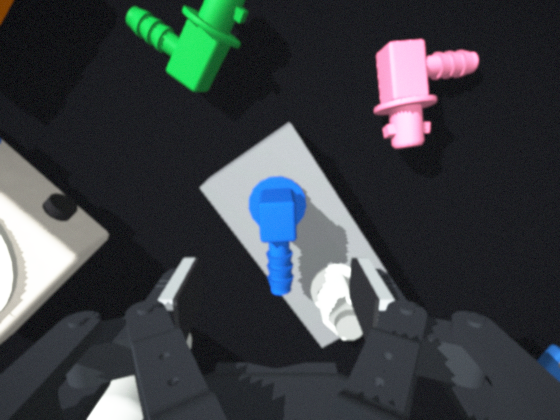

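The elbow in the rack is blue at (278,212), with its barb tip at (281,292) almost straight down the image. It sits about 1.5 mm toward tool +y and 1° round. The plug is at (335,300). I'll descend and grip.

Request:
arm_command([
  {"tx": 0, "ty": 0.0015, "tz": 0.02, "ax": 0, "ay": 0, "az": -1, "claw": 0.3},
  {"tx": 0, "ty": 0, "tz": 0.02, "ax": 0, "ay": 0, "az": 0, "claw": 0.3},
  {"tx": 0, "ty": 0, "tz": 0.02, "ax": 0, "ay": 0, "az": 0, "claw": 0.3},
  {"tx": 0, "ty": 0, "tz": 0.02, "ax": 0, "ay": 0, "az": 0, "claw": 0.3},
  {"tx": 0, "ty": 0, "tz": 0.01, "ax": 0, "ay": 0, "az": 0, "claw": 0.3},
  {"tx": 0, "ty": 0, "tz": 0.01, "ax": 0, "ay": 0, "az": 0, "claw": 0.3},
  {"tx": 0, "ty": 0, "tz": 0.01, "ax": 0, "ay": 0, "az": 0, "claw": 0.3},
  {"tx": 0, "ty": 0, "tz": 0, "ax": 0, "ay": 0, "az": 0, "claw": 0.3},
  {"tx": 0, "ty": 0, "tz": 0, "ax": 0, "ay": 0, "az": 0, "claw": 0.3},
  {"tx": 0, "ty": 0, "tz": 0, "ax": 0, "ay": 0, "az": 0, "claw": 0.6},
], squeeze=60)

```text
clock: 5.57
tcp_pos: [0.5659, -0.1969, 0.2235]
orientation: [-1.285, 2.865, -0.001]
contact_force: [-0.0, 0.4, 0.1]
grip_width: 0.049
gripper_force: 0.0
```

Request:
arm_command([
  {"tx": 0, "ty": 0, "tz": 0, "ax": 0, "ay": 0, "az": 0, "claw": 1},
  {"tx": 0, "ty": 0, "tz": 0, "ax": 0, "ay": 0, "az": 0, "claw": 1},
  {"tx": 0, "ty": 0, "tz": 0, "ax": 0, "ay": 0, "az": 0, "claw": 1},
  {"tx": 0, "ty": 0, "tz": 0, "ax": 0, "ay": 0, "az": 0, "claw": 1},
  {"tx": 0, "ty": 0, "tz": 0, "ax": 0, "ay": 0, "az": 0, "claw": 1},
  {"tx": 0, "ty": 0, "tz": 0, "ax": 0, "ay": 0, "az": 0, "claw": 1},
  {"tx": 0, "ty": 0, "tz": 0, "ax": 0, "ay": 0, "az": 0, "claw": 1},
  {"tx": 0, "ty": 0, "tz": 0, "ax": 0, "ay": 0, "az": 0, "claw": 1},
  {"tx": 0, "ty": 0, "tz": 0, "ax": 0, "ay": 0, "az": 0, "claw": 1},
  {"tx": 0, "ty": 0, "tz": 0, "ax": 0, "ay": 0, "az": 0, "claw": 1},
])

```text
clock: 6.4
tcp_pos: [0.566, -0.1969, 0.2237]
orientation: [-1.285, 2.865, -0.001]
contact_force: [-0.4, -0.8, 6.2]
grip_width: 0.0252
gripper_force: 59.0
```

Run:
```python
from h import *
o=r.get_obs(); M=R.from_rotvec(o["orientation"]).as_matrix()
print(o["clock"],o["joints"].round(2),o["tcp_pos"].round(4),"yaw x",np.degrees(np.arctan2(M[1,0],M[0,0])).round(2),M[:,2].round(4),o["grip_width"],o["contact_force"].round(2),o["moment"].round(2))
im,T,m=save("wrist","w3.png")
for t in("elbow","elbow_grip","barb_tip"): find(r.tip_of,t,"wrist",T,m)
```

```text
6.4 [ 0.16  0.58  0.1   1.88 -0.08  0.69  2.72] [ 0.566  -0.1969  0.2237] yaw x -131.68 [ 1.6e-03 -3.0e-04 -1.0e+00] 0.025244158927402366 [-0.42 -0.76  6.22] [0.14 0.25 0.07]
wrist elbow 0.97 [ 0.4544 -0.1577  0.0304] [492. 169.]
wrist elbow 0.59 [ 0.5664 -0.1986  0.0104] [273. 235.]
wrist elbow_grip 0.97 [ 0.4187 -0.2005  0.0203] [498.  51.]
wrist elbow_grip 0.6 [ 0.5342 -0.3243  0.0162] [149.  17.]
```

Request:
arm_command([
  {"tx": 0, "ty": 0, "tz": -0.005, "ax": 0, "ay": 0, "az": 0, "claw": 1},
  {"tx": 0, "ty": 0, "tz": -0.01, "ax": 0, "ay": 0, "az": 0, "claw": 1},
  {"tx": 0, "ty": 0, "tz": -0.015, "ax": 0, "ay": 0, "az": 0, "claw": 1},
  {"tx": 0, "ty": 0, "tz": -0.02, "ax": 0, "ay": 0, "az": 0, "claw": 1},
  {"tx": 0, "ty": 0, "tz": -0.02, "ax": 0, "ay": 0, "az": 0, "claw": 1},
  {"tx": 0, "ty": 0, "tz": -0.02, "ax": 0, "ay": 0, "az": 0, "claw": 1},
  {"tx": 0, "ty": 0, "tz": -0.02, "ax": 0, "ay": 0, "az": 0, "claw": 1},
  {"tx": 0, "ty": 0, "tz": -0.01, "ax": 0, "ay": 0, "az": 0, "claw": 1},
  {"tx": -0.0112, "ty": 0.0104, "tz": 0, "ax": 0, "ay": 0, "az": 0, "claw": 1},
  {"tx": -0.0224, "ty": 0.0208, "tz": 0, "ax": 0, "ay": 0, "az": 0, "claw": 1},
])

```text
clock: 7.43
tcp_pos: [0.564, -0.1548, 0.3439]
orientation: [-1.276, 2.87, -0.006]
contact_force: [0.6, 0.1, -2.1]
grip_width: 0.0254
gripper_force: 58.6
```

Request:
arm_command([
  {"tx": -0.0224, "ty": 0.0208, "tz": 0, "ax": 0, "ay": 0, "az": 0, "claw": 1},
  {"tx": -0.0224, "ty": 0.0208, "tz": 0, "ax": 0, "ay": 0, "az": 0, "claw": 1},
  {"tx": -0.0224, "ty": 0.0208, "tz": 0, "ax": 0, "ay": 0, "az": 0, "claw": 1},
  {"tx": -0.0224, "ty": 0.0208, "tz": 0, "ax": 0, "ay": 0, "az": 0, "claw": 1},
  {"tx": -0.0224, "ty": 0.0208, "tz": 0, "ax": 0, "ay": 0, "az": 0, "claw": 1},
  {"tx": -0.0224, "ty": 0.0208, "tz": 0, "ax": 0, "ay": 0, "az": 0, "claw": 1},
  {"tx": -0.0224, "ty": 0.0208, "tz": 0, "ax": 0, "ay": 0, "az": 0, "claw": 1},
  {"tx": -0.0224, "ty": 0.0208, "tz": 0, "ax": 0, "ay": 0, "az": 0, "claw": 1},
  {"tx": -0.0224, "ty": 0.0208, "tz": 0, "ax": 0, "ay": 0, "az": 0, "claw": 1},
  {"tx": -0.0224, "ty": 0.0208, "tz": 0, "ax": 0, "ay": 0, "az": 0, "claw": 1},
])

```text
clock: 8.27
tcp_pos: [0.5576, 0.156, 0.3426]
orientation: [1.286, -2.866, 0.0]
contact_force: [0.8, -0.1, -1.2]
grip_width: 0.0255
gripper_force: 58.6
```

Request:
arm_command([
  {"tx": -0.0224, "ty": 0.0208, "tz": 0, "ax": 0, "ay": 0, "az": 0, "claw": 1},
  {"tx": -0.0224, "ty": 0.0208, "tz": 0, "ax": 0, "ay": 0, "az": 0, "claw": 1},
  {"tx": -0.0112, "ty": 0.0104, "tz": 0, "ax": 0, "ay": 0, "az": 0, "claw": 1},
  {"tx": 0, "ty": 0, "tz": 0, "ax": 0, "ay": 0, "az": 5, "claw": 1},
  {"tx": 0, "ty": 0, "tz": 0, "ax": 0, "ay": 0, "az": 6, "claw": 1},
  {"tx": 0, "ty": 0, "tz": 0, "ax": 0, "ay": 0, "az": 6, "claw": 1},
  {"tx": 0, "ty": 0, "tz": 0, "ax": 0, "ay": 0, "az": 6, "claw": 1},
  {"tx": 0, "ty": 0, "tz": 0, "ax": 0, "ay": 0, "az": 4, "claw": 1},
  {"tx": 0, "ty": 0, "tz": 0, "ax": 0, "ay": 0, "az": 0, "claw": 1},
  {"tx": 0, "ty": 0, "tz": 0, "ax": 0, "ay": 0, "az": 0, "claw": 1},
])

```text
clock: 9.1
tcp_pos: [0.5565, 0.2306, 0.3425]
orientation: [0.584, -3.086, 0.001]
contact_force: [-0.8, -0.1, -1.6]
grip_width: 0.0255
gripper_force: 58.5
```

```bash
cat >> h.py <<'E'
def state():
    o=r.get_obs(); M=R.from_rotvec(o["orientation"]).as_matrix()
    print(o["clock"],o["joints"].round(2),o["tcp_pos"].round(4),"yaw x",np.degrees(np.arctan2(M[1,0],M[0,0])).round(2),M[:,2].round(4),o["grip_width"].round(4),o["contact_force"].round(2),o["moment"].round(2)); return o
E
python3 - <<'E'
from h import *
state()
im,T,m=save("wrist","w4.png")
for t in("port_mouth","pointer_tip","thread_entry","port","elbow","lug"): find(r.tip_of,t,"wrist",T,m)
E
```

```text
Traceback (most recent call last):
  File "h.py", line 21, in state
    print(o["clock"],o["joints"].round(2),o["tcp_pos"].round(4),"yaw x",np.degrees(np.arctan2(M[1,0],M[0,0])).round(2),M[:,2].round(4),o["grip_width"].round(4),o["contact_force"].round(2),o["moment"].round(2)); return o
                                                                                                                                       ^^^^^^^^^^^^^^^^^^^^^
AttributeError: 'float' object has no attribute 'round'
```

```bash
sed -i 's/o\["grip_width"\].round(4)/round(o["grip_width"],4)/' h.py
python3 - <<'E'
from h import *
state()
im,T,m=save("wrist","w4.png")
for t in("port_mouth","pointer_tip","thread_entry","port","elbow","lug"): find(r.tip_of,t,"wrist",T,m)
E
```

```text
9.1 [-0.57  0.42  0.1   1.8  -0.05  0.92  1.49] [0.5565 0.2306 0.3425] yaw x -158.57 [-4.e-04 -7.e-04 -1.e+00] 0.0255 [-0.81 -0.08 -1.6 ] [ 0.01 -0.02  0.01]
wrist port_mouth 0.6 [0.4974 0.2088 0.0924] [277. 127.]
wrist pointer_tip 0.66 [0.5311 0.1275 0.0811] [150. 129.]
wrist thread_entry 0.66 [0.5175 0.2058 0.0874] [262. 153.]
wrist port 0.69 [4.987e-01 2.077e-01 2.000e-04] [275. 123.]
wrist elbow 0.61 [0.5566 0.2285 0.1291] [272. 236.]
wrist lug 0.33 [0.5152 0.2054 0.0845] [263. 149.]
```

View pics/w4.png

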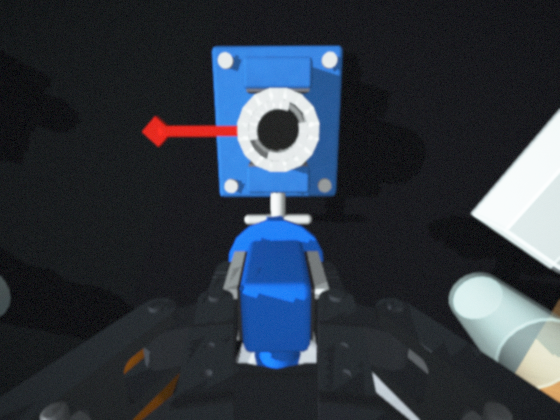

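```bash
cat >> h.py <<'E'
def ray(u,v,z,T,m):
    d=T[:3,:3]@np.array([(u-m["cx"])/m["fx"],-(v-m["cy"])/m["fy"],-1]); return T[:3,3]+d*(z-T[2,3])/d[2]
E
python3 - <<'E'
from h import *
T,m=cam("wrist"); im=cv2.imread("pics/w4.png"); hsv=cv2.cvtColor(im,cv2.COLOR_BGR2HSV)
w=((hsv[:,:,1]<50)&(hsv[:,:,2]>110)).astype(np.uint8); w[:, :225]=0; w[:,330:]=0; w[:82]=0; w[180:]=0
c=max(cv2.findContours(w,0,1)[0],key=cv2.contourArea); e=cv2.fitEllipse(cv2.convexHull(c)); print("ring",e, cv2.minEnclosingCircle(c)); P=ray(*e[0],.09,T,m); print(P.round(4))
red=(((hsv[:,:,0]<8)|(hsv[:,:,0]>172))&(hsv[:,:,1]>150)&(hsv[:,:,2]>80)); red[:,:130]=0;red[200:]=0; red[:,260:]=0
v,u=np.nonzero(red); A=[]
for cc in range(u.min(),u.max(),6): A.append((cc,v[u==cc].mean()))
A=np.array(A); print(A.round(1).tolist())
L=np.array([ray(a,b,.084,T,m)[:2] for a,b in A]); f=cv2.fitLine(L.astype(np.float32),cv2.DIST_L2,0,1e-4,1e-4).ravel(); print("line yaw",np.degrees(np.arctan2(f[1],f[0])), f)
t=ray(u.min(),A[1][1],.084,T,m); print("tip",t,np.degrees(np.arctan2(*(t-P)[1::-1])),np.linalg.norm((t-P)[:2]))
bl=((hsv[:,:,0]>100)&(hsv[:,:,0]<125)&(hsv[:,:,1]>120)); print("collar front rows",[ (cc,[k for k in range(195,260) if bl[k,cc]][:1]) for cc in (265,277,290)])
Tc=T.copy(); zc=0.3425-0.2127+0.035
M=R.from_rotvec(r.get_obs()["orientation"]).as_matrix(); tcp=r.get_obs()["tcp_pos"]
q=ray(277,219,zc,T,m); print("front in tool",M.T@(q-tcp))
for uv in ((230,262),(324,262)): print("side",M.T@(ray(*uv,zc,T,m)-tcp))
cr=cv2.resize(im[80:180,228:328],None,fx=6,fy=6,interpolation=2); cv2.imwrite("pics/c4.png",cr)
E
```

```text
ring ((277.9801330566406, 127.45361328125), (83.73107147216797, 89.28854370117188), 178.5215606689453) ((277.5, 125.8648681640625), 46.43864822387695)
[0.4976 0.21   0.09  ]
[[142.0, 131.0], [148.0, 130.0], [154.0, 130.0], [160.0, 132.0], [166.0, 131.5], [172.0, 131.0], [178.0, 131.0], [184.0, 131.0], [190.0, 131.0], [196.0, 131.0], [202.0, 131.0], [208.0, 131.0], [214.0, 131.0], [220.0, 130.5], [226.0, 130.5], [232.0, 130.5]]
line yaw -68.50473 [ 0.36642435 -0.9304479   0.52264816  0.15302107]
tip [0.53330331 0.1242103  0.084     ] -67.39421575314418 0.09292988057322309
collar front rows [(265, [195]), (277, [217]), (290, [195])]
front in tool [0.02366216 0.00098695 0.17789778]
side [ 0.00106558 -0.02237778  0.17789508]
side [0.0010825  0.02443809 0.17789912]
```

View pics/c4.png

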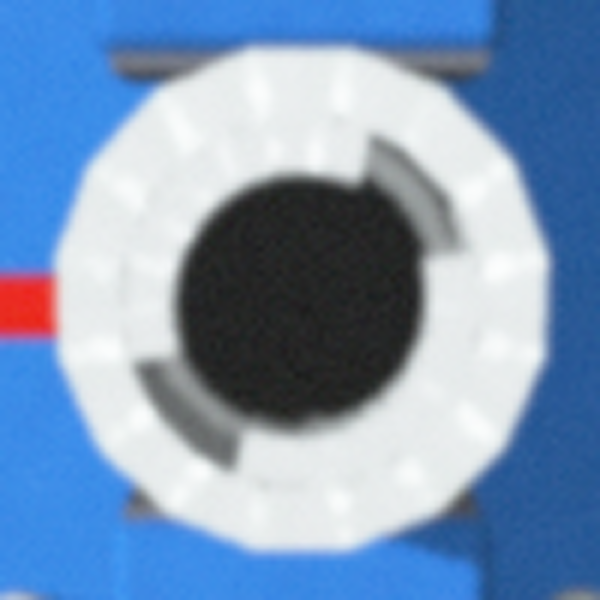

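The crop shows the ring centre at (302,300), which is pixel (278.3,130) in the frame. The thread gaps are visible at (420,190) and (185,422). That puts the gap on the barb side at yaw of about -24.5°, inside the allowed -8±26°. The pointer is at yaw of about -68.3°. I'll move over the port with the barb slightly counter-clockwise of the gap.

Request:
arm_command([
  {"tx": 0.0105, "ty": 0.0003, "tz": 0, "ax": 0, "ay": 0, "az": 0, "claw": 1},
  {"tx": 0.02, "ty": 0.0005, "tz": 0, "ax": 0, "ay": 0, "az": 0, "claw": 1},
  {"tx": 0.02, "ty": 0.0005, "tz": 0, "ax": 0, "ay": 0, "az": 0, "claw": 1},
  {"tx": 0.01, "ty": 0, "tz": 0, "ax": 0, "ay": 0, "az": 0, "claw": 1},
  {"tx": 0, "ty": 0, "tz": 0.002, "ax": 0, "ay": 0, "az": 7, "claw": 1},
  {"tx": 0, "ty": 0, "tz": 0.006, "ax": 0, "ay": 0, "az": 7, "claw": 1},
  {"tx": 0, "ty": 0, "tz": 0.006, "ax": 0, "ay": 0, "az": 7, "claw": 1},
  {"tx": 0, "ty": 0, "tz": 0.006, "ax": 0, "ay": 0, "az": 7, "claw": 1},
  {"tx": 0, "ty": 0, "tz": 0.006, "ax": 0, "ay": 0, "az": 7, "claw": 1},
  {"tx": 0, "ty": 0, "tz": 0.004, "ax": 0, "ay": 0, "az": 7, "claw": 1},
])

```text
clock: 10.28
tcp_pos: [0.4999, 0.2104, 0.3124]
orientation: [0.572, 3.089, 0.0]
contact_force: [-1.1, 0.6, -2.3]
grip_width: 0.0255
gripper_force: 58.5
```

Request:
arm_command([
  {"tx": 0, "ty": 0, "tz": 0.002, "ax": 0, "ay": 0, "az": 0, "claw": 1},
  {"tx": 0, "ty": 0, "tz": 0.001, "ax": 0, "ay": 0, "az": 0, "claw": 1},
  {"tx": 0, "ty": 0, "tz": 0, "ax": 0, "ay": 0, "az": 0, "claw": 1},
  {"tx": 0, "ty": 0, "tz": 0, "ax": 0, "ay": 0, "az": 0, "claw": 1},
  {"tx": 0, "ty": 0, "tz": 0, "ax": 0, "ay": 0, "az": 0, "claw": 1},
  {"tx": 0, "ty": 0, "tz": 0, "ax": 0, "ay": 0, "az": 0, "claw": 1},
  {"tx": 0, "ty": 0, "tz": 0, "ax": 0, "ay": 0, "az": 0, "claw": 1},
  {"tx": 0, "ty": 0, "tz": 0, "ax": 0, "ay": 0, "az": 0, "claw": 1},
  {"tx": 0, "ty": 0, "tz": 0, "ax": 0, "ay": 0, "az": 0, "claw": 1},
  {"tx": 0, "ty": 0, "tz": 0, "ax": 0, "ay": 0, "az": 0, "claw": 1},
])

```text
clock: 11.12
tcp_pos: [0.4997, 0.2103, 0.3097]
orientation: [0.564, 3.091, 0.0]
contact_force: [-0.4, 0.5, -1.5]
grip_width: 0.0254
gripper_force: 58.5
```

Run:
```python
from h import *
state()
for n in ("wrist","scene"):
    im,T,m=save(n,n+"5.png")
    for t in("elbow","barb_tip","port_mouth","pointer_tip"): find(r.tip_of,t,n,T,m,4)
```

```text
11.1167 [-0.71  0.38  0.24  1.98 -0.12  0.8   0.81] [0.4997 0.2103 0.3097] yaw x 159.33 [ 0.  0. -1.] 0.0254 [-0.4   0.51 -1.51] [ 0.03 -0.    0.  ]
wrist elbow 0.89 [0.5025 0.2058 0.0993] [270. 246.]
wrist elbow 0.59 [0.5351 0.1293 0.0812] [185. 311.]
wrist pointer_tip 0.66 [0.5339 0.1276 0.0847] [181. 314.]
scene elbow 0.77 [ 0.4783 -0.3381  0.0284] [153. 235.]
scene elbow 0.75 [0.4982 0.2098 0.0997] [336. 184.]
scene elbow 0.64 [ 0.454  -0.1517  0.0308] [215. 216.]
scene barb_tip 0.84 [ 0.3737 -0.1687  0.0111] [205. 207.]
scene barb_tip 0.69 [0.5611 0.1918 0.155 ] [339. 182.]
scene barb_tip 0.62 [ 0.5545 -0.3806  0.009 ] [141. 261.]
scene barb_tip 0.3 [0.5054 0.2113 0.066 ] [336. 195.]
scene port_mouth 0.89 [0.4995 0.2086 0.0854] [335. 188.]
scene pointer_tip 0.61 [0.5382 0.1304 0.0831] [315. 201.]
```

Request:
arm_command([
  {"tx": 0, "ty": 0, "tz": 0.002, "ax": 0, "ay": 0, "az": 0, "claw": 1},
  {"tx": 0, "ty": 0, "tz": 0.002, "ax": 0, "ay": 0, "az": 0, "claw": 1},
  {"tx": 0, "ty": 0, "tz": 0.002, "ax": 0, "ay": 0, "az": 0, "claw": 1},
  {"tx": 0, "ty": 0, "tz": 0.001, "ax": 0, "ay": 0, "az": 0, "claw": 1},
  {"tx": 0, "ty": 0, "tz": 0.0005, "ax": 0, "ay": 0, "az": 0, "claw": 1},
  {"tx": 0, "ty": 0, "tz": 0.0005, "ax": 0, "ay": 0, "az": 0, "claw": 1},
  {"tx": 0, "ty": 0, "tz": 0.0005, "ax": 0, "ay": 0, "az": 0, "claw": 1},
  {"tx": 0, "ty": 0, "tz": 0, "ax": 0, "ay": 0, "az": 0, "claw": 1},
  {"tx": 0, "ty": 0, "tz": 0, "ax": 0, "ay": 0, "az": 0, "claw": 1},
  {"tx": 0, "ty": 0, "tz": 0, "ax": 0, "ay": 0, "az": 0, "claw": 1},
])

```text
clock: 12.45
tcp_pos: [0.4997, 0.2103, 0.3013]
orientation: [0.564, 3.091, 0.0]
contact_force: [0.4, 0.4, -1.0]
grip_width: 0.0256
gripper_force: 58.5
```

Request:
arm_command([
  {"tx": 0, "ty": 0, "tz": 0.0005, "ax": 0, "ay": 0, "az": 0, "claw": 1},
  {"tx": 0, "ty": 0, "tz": 0.0005, "ax": 0, "ay": 0, "az": 0, "claw": 1},
  {"tx": 0, "ty": 0, "tz": 0.0005, "ax": 0, "ay": 0, "az": 0, "claw": 1},
  {"tx": 0, "ty": 0, "tz": 0.0005, "ax": 0, "ay": 0, "az": 0, "claw": 1},
  {"tx": 0, "ty": 0, "tz": 0.0005, "ax": 0, "ay": 0, "az": 0, "claw": 1},
  {"tx": 0, "ty": 0, "tz": 0, "ax": 0, "ay": 0, "az": 0, "claw": 1},
  {"tx": 0, "ty": 0, "tz": 0, "ax": 0, "ay": 0, "az": 0, "claw": 1},
  {"tx": 0, "ty": 0, "tz": 0, "ax": 0, "ay": 0, "az": 0, "claw": 1},
  {"tx": 0, "ty": 0, "tz": 0, "ax": 0, "ay": 0, "az": 0, "claw": 1},
  {"tx": 0, "ty": 0, "tz": 0, "ax": 0, "ay": 0, "az": 0, "claw": 1},
])

```text
clock: 13.28
tcp_pos: [0.4997, 0.2103, 0.2987]
orientation: [0.564, 3.091, 0.0]
contact_force: [-0.2, -0.4, -0.6]
grip_width: 0.0253
gripper_force: 58.5
```

Request:
arm_command([
  {"tx": 0, "ty": 0, "tz": 0.001, "ax": 0, "ay": 0, "az": 0, "claw": 1},
  {"tx": 0, "ty": 0, "tz": 0.001, "ax": 0, "ay": 0, "az": 0, "claw": 1},
  {"tx": 0, "ty": 0, "tz": 0.001, "ax": 0, "ay": 0, "az": 0, "claw": 1},
  {"tx": 0, "ty": 0, "tz": 0.001, "ax": 0, "ay": 0, "az": 0, "claw": 1},
  {"tx": 0, "ty": 0, "tz": 0.0005, "ax": 0, "ay": 0, "az": 0, "claw": 1},
  {"tx": 0, "ty": 0, "tz": 0.0005, "ax": 0, "ay": 0, "az": 0, "claw": 1},
  {"tx": 0, "ty": 0, "tz": 0, "ax": 0, "ay": 0, "az": 0, "claw": 1},
  {"tx": 0, "ty": 0, "tz": 0, "ax": 0, "ay": 0, "az": 0, "claw": 1},
  {"tx": 0, "ty": 0, "tz": 0, "ax": 0, "ay": 0, "az": 0, "claw": 1},
  {"tx": 0, "ty": 0, "tz": 0, "ax": 0, "ay": 0, "az": 0, "claw": 1},
])

```text
clock: 14.12
tcp_pos: [0.4997, 0.2103, 0.2938]
orientation: [0.564, 3.09, 0.0]
contact_force: [-0.4, 0.5, -2.6]
grip_width: 0.0252
gripper_force: 58.5
```

Request:
arm_command([
  {"tx": 0, "ty": 0, "tz": 0.0004, "ax": 0, "ay": 0, "az": 0, "claw": 1},
  {"tx": 0, "ty": 0, "tz": 0.0004, "ax": 0, "ay": 0, "az": 0, "claw": 1},
  {"tx": 0, "ty": 0, "tz": 0.0004, "ax": 0, "ay": 0, "az": 0, "claw": 1},
  {"tx": 0, "ty": 0, "tz": 0.0004, "ax": 0, "ay": 0, "az": 0, "claw": 1},
  {"tx": 0, "ty": 0, "tz": 0.0004, "ax": 0, "ay": 0, "az": 0, "claw": 1},
  {"tx": 0, "ty": 0, "tz": 0, "ax": 0, "ay": 0, "az": 0, "claw": 1},
  {"tx": 0, "ty": 0, "tz": 0, "ax": 0, "ay": 0, "az": 0, "claw": 1},
  {"tx": 0, "ty": 0, "tz": 0, "ax": 0, "ay": 0, "az": 0, "claw": 1},
  {"tx": 0, "ty": 0, "tz": 0, "ax": 0, "ay": 0, "az": 0, "claw": 1},
  {"tx": 0, "ty": 0, "tz": 0, "ax": 0, "ay": 0, "az": 0, "claw": 1},
])

```text
clock: 14.95
tcp_pos: [0.4997, 0.2103, 0.2917]
orientation: [0.564, 3.091, 0.0]
contact_force: [-0.0, 0.8, -1.8]
grip_width: 0.0256
gripper_force: 58.5
```

Request:
arm_command([
  {"tx": 0, "ty": 0, "tz": 0.0004, "ax": 0, "ay": 0, "az": 0, "claw": 1},
  {"tx": 0, "ty": 0, "tz": 0.0004, "ax": 0, "ay": 0, "az": 0, "claw": 1},
  {"tx": 0, "ty": 0, "tz": 0.0004, "ax": 0, "ay": 0, "az": 0, "claw": 1},
  {"tx": 0, "ty": 0, "tz": 0.0004, "ax": 0, "ay": 0, "az": 0, "claw": 1},
  {"tx": 0, "ty": 0, "tz": 0.0004, "ax": 0, "ay": 0, "az": 0, "claw": 1},
  {"tx": 0, "ty": 0, "tz": 0, "ax": 0, "ay": 0, "az": 0, "claw": 1},
  {"tx": 0, "ty": 0, "tz": 0, "ax": 0, "ay": 0, "az": 0, "claw": 1},
  {"tx": 0, "ty": 0, "tz": 0, "ax": 0, "ay": 0, "az": 0, "claw": 1},
  {"tx": 0, "ty": 0, "tz": 0, "ax": 0, "ay": 0, "az": 0, "claw": 1},
  {"tx": 0, "ty": 0, "tz": 0, "ax": 0, "ay": 0, "az": 0, "claw": 1},
])

```text
clock: 15.78
tcp_pos: [0.4997, 0.2101, 0.2895]
orientation: [-0.564, -3.09, 0.001]
contact_force: [0.9, -1.8, -0.9]
grip_width: 0.0256
gripper_force: 58.5
```

Lugs have entered the gap, since the origin is below the 80 mm riding height. I'll go on down towards the seal.

Request:
arm_command([
  {"tx": 0, "ty": 0, "tz": 0.001, "ax": 0, "ay": 0, "az": 0, "claw": 1},
  {"tx": 0, "ty": 0, "tz": 0.001, "ax": 0, "ay": 0, "az": 0, "claw": 1},
  {"tx": 0, "ty": 0, "tz": 0.001, "ax": 0, "ay": 0, "az": 0, "claw": 1},
  {"tx": 0, "ty": 0, "tz": 0.001, "ax": 0, "ay": 0, "az": 0, "claw": 1},
  {"tx": 0, "ty": 0, "tz": 0.001, "ax": 0, "ay": 0, "az": 0, "claw": 1},
  {"tx": 0, "ty": 0, "tz": 0.001, "ax": 0, "ay": 0, "az": 0, "claw": 1},
  {"tx": 0, "ty": 0, "tz": 0.001, "ax": 0, "ay": 0, "az": 0, "claw": 1},
  {"tx": 0, "ty": 0, "tz": 0, "ax": 0, "ay": 0, "az": 0, "claw": 1},
  {"tx": 0, "ty": 0, "tz": 0, "ax": 0, "ay": 0, "az": 0, "claw": 1},
  {"tx": 0, "ty": 0, "tz": 0, "ax": 0, "ay": 0, "az": 0, "claw": 1},
])

```text
clock: 16.62
tcp_pos: [0.4997, 0.2105, 0.2828]
orientation: [0.563, 3.091, 0.001]
contact_force: [0.7, 0.6, -2.7]
grip_width: 0.0254
gripper_force: 58.7
```

Run:
```python
from h import *
state()
```

```text
16.6167 [-0.7   0.42  0.23  1.99 -0.14  0.74  0.83] [0.4997 0.2105 0.2828] yaw x 159.34 [ 2.e-04  3.e-04 -1.e+00] 0.0254 [ 0.65  0.57 -2.71] [-0.02  0.01 -0.01]
```

Request:
arm_command([
  {"tx": 0, "ty": 0, "tz": 0.001, "ax": 0, "ay": 0, "az": 0, "claw": 1},
  {"tx": 0, "ty": 0, "tz": 0.001, "ax": 0, "ay": 0, "az": 0, "claw": 1},
  {"tx": 0, "ty": 0, "tz": 0.001, "ax": 0, "ay": 0, "az": 0, "claw": 1},
  {"tx": 0, "ty": 0, "tz": 0.0005, "ax": 0, "ay": 0, "az": 0, "claw": 1},
  {"tx": 0, "ty": 0, "tz": 0.0005, "ax": 0, "ay": 0, "az": 0, "claw": 1},
  {"tx": 0, "ty": 0, "tz": 0.0005, "ax": 0, "ay": 0, "az": 0, "claw": 1},
  {"tx": 0, "ty": 0, "tz": 0, "ax": 0, "ay": 0, "az": 0, "claw": 1},
  {"tx": 0, "ty": 0, "tz": 0, "ax": 0, "ay": 0, "az": 0, "claw": 1},
  {"tx": 0, "ty": 0, "tz": 0, "ax": 0, "ay": 0, "az": 0, "claw": 1},
  {"tx": 0, "ty": 0, "tz": 0, "ax": 0, "ay": 0, "az": 0, "claw": 1},
])

```text
clock: 17.45
tcp_pos: [0.4998, 0.2101, 0.2781]
orientation: [0.564, 3.091, -0.001]
contact_force: [1.0, -1.3, -0.7]
grip_width: 0.0256
gripper_force: 58.8
```

Run:
```python
from h import *
state()
```

```text
17.45 [-0.7   0.43  0.23  2.   -0.14  0.73  0.83] [0.4998 0.2101 0.2781] yaw x 159.32 [-0.e+00 -4.e-04 -1.e+00] 0.0256 [ 1.02 -1.3  -0.65] [-0.56 -0.16 -0.1 ]
```

Request:
arm_command([
  {"tx": 0, "ty": 0, "tz": 0.0005, "ax": 0, "ay": 0, "az": 0, "claw": 1},
  {"tx": 0, "ty": 0, "tz": 0, "ax": 0, "ay": 0, "az": 0, "claw": 1},
  {"tx": 0, "ty": 0, "tz": 0, "ax": 0, "ay": 0, "az": 2, "claw": 1},
  {"tx": 0, "ty": 0, "tz": 0, "ax": 0, "ay": 0, "az": 2, "claw": 1},
  {"tx": 0, "ty": 0, "tz": 0, "ax": 0, "ay": 0, "az": 2, "claw": 1},
  {"tx": 0, "ty": 0, "tz": 0, "ax": 0, "ay": 0, "az": 2, "claw": 1},
  {"tx": 0, "ty": 0, "tz": 0, "ax": 0, "ay": 0, "az": 2, "claw": 1},
  {"tx": 0, "ty": 0, "tz": 0, "ax": 0, "ay": 0, "az": 2, "claw": 1},
  {"tx": 0, "ty": 0, "tz": 0, "ax": 0, "ay": 0, "az": 0, "claw": 1},
  {"tx": 0, "ty": 0, "tz": 0, "ax": 0, "ay": 0, "az": 0, "claw": 1},
])

```text
clock: 18.28
tcp_pos: [0.4998, 0.2111, 0.2779]
orientation: [0.881, 3.015, 0.002]
contact_force: [0.4, 1.3, 0.8]
grip_width: 0.0258
gripper_force: 59.1
```

Run:
```python
from h import *
state()
```

```text
18.2833 [-0.74  0.43  0.28  2.   -0.17  0.73  0.65] [0.4998 0.2111 0.2779] yaw x 147.43 [ 7.0e-04  1.1e-03 -1.0e+00] 0.0258 [0.43 1.29 0.84] [ 0.22 -0.02  0.  ]
```

Request:
arm_command([
  {"tx": 0, "ty": 0, "tz": 0, "ax": 0, "ay": 0, "az": 2, "claw": 1},
  {"tx": 0, "ty": 0, "tz": 0, "ax": 0, "ay": 0, "az": 2, "claw": 1},
  {"tx": 0, "ty": 0, "tz": 0, "ax": 0, "ay": 0, "az": 2, "claw": 1},
  {"tx": 0, "ty": 0, "tz": 0.0001, "ax": 0, "ay": 0, "az": 2, "claw": 1},
  {"tx": 0, "ty": 0, "tz": 0.0001, "ax": 0, "ay": 0, "az": 2, "claw": 1},
  {"tx": 0, "ty": 0, "tz": 0.0001, "ax": 0, "ay": 0, "az": 2, "claw": 1},
  {"tx": 0, "ty": 0, "tz": 0.0001, "ax": 0, "ay": 0, "az": 2, "claw": 1},
  {"tx": 0, "ty": 0, "tz": 0, "ax": 0, "ay": 0, "az": 0, "claw": 1},
  {"tx": 0, "ty": 0, "tz": 0, "ax": 0, "ay": 0, "az": 0, "claw": 1},
  {"tx": 0, "ty": 0, "tz": 0, "ax": 0, "ay": 0, "az": 0, "claw": 1},
])

```text
clock: 19.12
tcp_pos: [0.4998, 0.2107, 0.2775]
orientation: [1.242, 2.885, 0.001]
contact_force: [0.0, 0.8, 1.0]
grip_width: 0.0256
gripper_force: 59.2
```

Run:
```python
from h import *
state()
```

```text
19.1167 [-0.78  0.44  0.34  2.   -0.21  0.73  0.44] [0.4998 0.2107 0.2775] yaw x 133.43 [ 6.e-04  7.e-04 -1.e+00] 0.0256 [0.01 0.81 0.98] [ 0.19 -0.12  0.01]
```

Request:
arm_command([
  {"tx": 0, "ty": 0, "tz": 0.0001, "ax": 0, "ay": 0, "az": 2, "claw": 1},
  {"tx": 0, "ty": 0, "tz": 0.0001, "ax": 0, "ay": 0, "az": 2, "claw": 1},
  {"tx": 0, "ty": 0, "tz": 0.0001, "ax": 0, "ay": 0, "az": 2, "claw": 1},
  {"tx": 0, "ty": 0, "tz": 0.0001, "ax": 0, "ay": 0, "az": 2, "claw": 1},
  {"tx": 0, "ty": 0, "tz": 0.0001, "ax": 0, "ay": 0, "az": 2, "claw": 1},
  {"tx": 0, "ty": 0, "tz": 0.0001, "ax": 0, "ay": 0, "az": 2, "claw": 1},
  {"tx": 0, "ty": 0, "tz": 0.0001, "ax": 0, "ay": 0, "az": 2, "claw": 1},
  {"tx": 0, "ty": 0, "tz": 0, "ax": 0, "ay": 0, "az": 0, "claw": 1},
  {"tx": 0, "ty": 0, "tz": 0, "ax": 0, "ay": 0, "az": 0, "claw": 1},
  {"tx": 0, "ty": 0, "tz": 0, "ax": 0, "ay": 0, "az": 0, "claw": 1},
])

```text
clock: 19.95
tcp_pos: [0.4999, 0.2104, 0.2768]
orientation: [1.585, 2.712, 0.001]
contact_force: [0.5, -0.5, 4.3]
grip_width: 0.0256
gripper_force: 59.5
```

Run:
```python
from h import *
state()
im,T,m=save("wrist","w6.png")
for n in ("wrist","top","scene"):
    im,T,m=save(n,n+"6.png")
    for t in("elbow","barb_tip","pointer_tip"): find(r.tip_of,t,n,T,m,4)
```

```text
19.95 [-0.83  0.45  0.4   2.01 -0.26  0.73  0.24] [0.4999 0.2104 0.2768] yaw x 119.41 [ 5.e-04  4.e-04 -1.e+00] 0.0256 [ 0.47 -0.48  4.26] [ 0.05 -0.03 -0.  ]
wrist elbow 0.59 [0.4999 0.2072 0.0656] [273. 243.]
wrist barb_tip 0.26 [0.5015 0.2099 0.1187] [278. 287.]
top elbow 0.59 [ 0.4782 -0.3341  0.0297] [397. 236.]
top elbow 0.57 [ 0.4531 -0.1544  0.0282] [334. 245.]
top elbow 0.54 [0.5009 0.2131 0.0647] [203. 228.]
top elbow 0.15 [ 0.6312 -0.4965  0.0025] [448. 184.]
top barb_tip 0.64 [ 0.3698 -0.1658  0.0118] [338. 274.]
top barb_tip 0.61 [ 0.5535 -0.3823  0.0095] [411. 210.]
top barb_tip 0.5 [0.4494 0.4904 0.002 ] [112. 247.]
top pointer_tip 0.59 [0.5321 0.1276 0.0872] [233. 215.]
scene elbow 0.8 [0.4992 0.2091 0.0681] [335. 193.]
scene elbow 0.78 [ 0.4509 -0.1526  0.0313] [214. 216.]
scene elbow 0.74 [ 0.4805 -0.3383  0.0275] [153. 235.]
scene elbow 0.53 [0.5012 0.21   0.0694] [336. 193.]
scene barb_tip 0.72 [ 0.5539 -0.3799  0.0048] [142. 261.]
scene barb_tip 0.54 [ 0.3726 -0.1663  0.0061] [206. 208.]
scene barb_tip 0.49 [0.5333 0.1582 0.121 ] [324. 188.]
scene barb_tip 0.49 [0.4997 0.2077 0.086 ] [335. 188.]
scene pointer_tip 0.58 [0.5367 0.1256 0.0801] [313. 202.]
```

Request:
arm_command([
  {"tx": 0, "ty": 0, "tz": 0, "ax": 0, "ay": 0, "az": 2, "claw": 1},
  {"tx": 0, "ty": 0, "tz": 0, "ax": 0, "ay": 0, "az": 2, "claw": 1},
  {"tx": 0, "ty": 0, "tz": 0, "ax": 0, "ay": 0, "az": 2, "claw": 1},
  {"tx": 0, "ty": 0, "tz": 0, "ax": 0, "ay": 0, "az": 1.8, "claw": 1},
  {"tx": 0, "ty": 0, "tz": 0, "ax": 0, "ay": 0, "az": 0, "claw": 1},
  {"tx": 0, "ty": 0, "tz": 0, "ax": 0, "ay": 0, "az": 0, "claw": 1},
  {"tx": 0, "ty": 0, "tz": 0, "ax": 0, "ay": 0, "az": 0, "claw": 1},
  {"tx": 0, "ty": 0, "tz": 0, "ax": 0, "ay": 0, "az": 0, "claw": 1},
  {"tx": 0, "ty": 0, "tz": 0, "ax": 0, "ay": 0, "az": 0, "claw": 1},
  {"tx": 0, "ty": 0, "tz": 0, "ax": 0, "ay": 0, "az": 0, "claw": 1},
])

```text
clock: 21.43
tcp_pos: [0.4996, 0.2102, 0.2766]
orientation: [-1.767, -2.597, 0.0]
contact_force: [-0.1, 0.2, 4.0]
grip_width: 0.0256
gripper_force: 59.5
```

Run:
```python
from h import *
state()
im,T,m=save("wrist","w7.png")
```

```text
21.4333 [-0.86  0.45  0.44  2.01 -0.28  0.74  0.13] [0.4996 0.2102 0.2766] yaw x 111.54 [-3.e-04 -1.e-04 -1.e+00] 0.0256 [-0.06  0.22  3.98] [ 0.    0.05 -0.01]
```

View pics/w7.png

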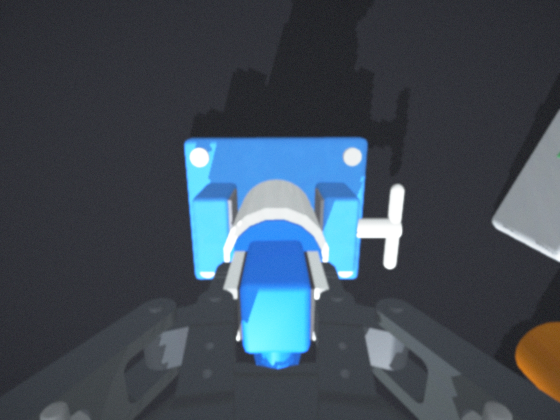

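The elbow sits in the port with its collar just above the mouth (around (277,235)). The barb is hidden under the gripper, pointing down the image. I'll unload slightly, release and rise.

Request:
arm_command([
  {"tx": 0, "ty": 0, "tz": -0.0002, "ax": 0, "ay": 0, "az": 0, "claw": 1},
  {"tx": 0, "ty": 0, "tz": -0.0002, "ax": 0, "ay": 0, "az": 0, "claw": 1},
  {"tx": 0, "ty": 0, "tz": 0, "ax": 0, "ay": 0, "az": 0, "claw": 1},
  {"tx": 0, "ty": 0, "tz": 0, "ax": 0, "ay": 0, "az": 0, "claw": 1},
  {"tx": 0, "ty": 0, "tz": 0, "ax": 0, "ay": 0, "az": 0, "claw": 1},
  {"tx": 0, "ty": 0, "tz": 0, "ax": 0, "ay": 0, "az": 0, "claw": 1},
  {"tx": 0, "ty": 0, "tz": 0, "ax": 0, "ay": 0, "az": 0, "claw": 1},
  {"tx": 0, "ty": 0, "tz": 0, "ax": 0, "ay": 0, "az": 0, "claw": 1},
  {"tx": 0, "ty": 0, "tz": 0, "ax": 0, "ay": 0, "az": 0, "claw": 1},
  {"tx": 0, "ty": 0, "tz": 0, "ax": 0, "ay": 0, "az": 0, "claw": 1},
])

```text
clock: 22.32
tcp_pos: [0.4996, 0.2102, 0.2768]
orientation: [-1.767, -2.597, 0.001]
contact_force: [1.8, -0.2, -4.6]
grip_width: 0.0255
gripper_force: 58.8
```

Request:
arm_command([
  {"tx": 0, "ty": 0, "tz": 0, "ax": 0, "ay": 0, "az": 0, "claw": 0.3},
  {"tx": 0, "ty": 0, "tz": 0, "ax": 0, "ay": 0, "az": 0, "claw": 0.3},
  {"tx": 0, "ty": 0, "tz": 0, "ax": 0, "ay": 0, "az": 0, "claw": 0.3},
  {"tx": 0, "ty": 0, "tz": 0, "ax": 0, "ay": 0, "az": 0, "claw": 0.3},
  {"tx": 0, "ty": 0, "tz": 0, "ax": 0, "ay": 0, "az": 0, "claw": 0.3},
  {"tx": 0, "ty": 0, "tz": 0, "ax": 0, "ay": 0, "az": 0, "claw": 0.3},
  {"tx": 0, "ty": 0, "tz": 0, "ax": 0, "ay": 0, "az": 0, "claw": 0.3},
  {"tx": 0, "ty": 0, "tz": 0, "ax": 0, "ay": 0, "az": 0, "claw": 0.3},
  {"tx": 0, "ty": 0, "tz": 0, "ax": 0, "ay": 0, "az": 0, "claw": 0.3},
  {"tx": 0, "ty": 0, "tz": 0, "ax": 0, "ay": 0, "az": 0, "claw": 0.3},
])

```text
clock: 23.15
tcp_pos: [0.4997, 0.2103, 0.277]
orientation: [-1.767, -2.597, -0.0]
contact_force: [0.8, 0.7, 0.0]
grip_width: 0.06
gripper_force: 0.0
```

Request:
arm_command([
  {"tx": 0, "ty": 0, "tz": -0.01, "ax": 0, "ay": 0, "az": 0, "claw": 0.3},
  {"tx": 0, "ty": 0, "tz": -0.02, "ax": 0, "ay": 0, "az": 0, "claw": 0.3},
  {"tx": 0, "ty": 0, "tz": -0.02, "ax": 0, "ay": 0, "az": 0, "claw": 0.3},
  {"tx": 0, "ty": 0, "tz": -0.02, "ax": 0, "ay": 0, "az": 0, "claw": 0.3},
  {"tx": 0, "ty": 0, "tz": -0.02, "ax": 0, "ay": 0, "az": 0, "claw": 0.3},
  {"tx": 0, "ty": 0, "tz": -0.02, "ax": 0, "ay": 0, "az": 0, "claw": 0.3},
  {"tx": 0, "ty": 0, "tz": -0.01, "ax": 0, "ay": 0, "az": 0, "claw": 0.3},
  {"tx": -0.02, "ty": 0, "tz": 0, "ax": 0, "ay": 0, "az": 0, "claw": 0.3},
  {"tx": 0, "ty": 0, "tz": 0, "ax": 0, "ay": 0, "az": 0, "claw": 0.3},
  {"tx": 0, "ty": 0, "tz": 0, "ax": 0, "ay": 0, "az": 0, "claw": 0.3},
])

```text
clock: 23.98
tcp_pos: [0.5071, 0.1908, 0.3971]
orientation: [-1.77, -2.595, 0.0]
contact_force: [0.2, 0.2, -1.4]
grip_width: 0.0596
gripper_force: 0.0
```

Run:
```python
from h import *
state()
for n in ("wrist","scene"):
    im,T,m=save(n,n+"8.png")
    for t in("elbow","barb_tip","pointer_tip"): find(r.tip_of,t,n,T,m,4)
```

```text
23.9833 [-0.9   0.29  0.52  1.91 -0.17  0.99  0.07] [0.5071 0.1908 0.3971] yaw x 111.4 [-2.e-04 -1.e-04 -1.e+00] 0.0596 [ 0.23  0.18 -1.37] [ 0.   -0.02 -0.  ]
wrist elbow 0.96 [0.5038 0.2063 0.0647] [279. 175.]
wrist elbow 0.72 [ 0.4553 -0.1562  0.0314] [143. 409.]
wrist barb_tip 0.57 [0.5245 0.1514 0.1232] [278. 259.]
wrist pointer_tip 0.93 [0.5341 0.1286 0.0861] [278. 266.]
wrist pointer_tip 0.21 [ 7.784e-01  1.791e-01 -6.000e-04] [475. 265.]
scene elbow 0.88 [0.4979 0.2096 0.065 ] [335. 194.]
scene elbow 0.81 [ 0.4543 -0.1524  0.0311] [215. 216.]
scene elbow 0.16 [0.5072 0.1979 0.0798] [333. 192.]
scene barb_tip 0.8 [ 0.5509 -0.3847  0.0091] [139. 260.]
scene barb_tip 0.68 [ 0.3734 -0.1667  0.0096] [206. 207.]
scene barb_tip 0.68 [ 0.364  -0.4227  0.0007] [122. 223.]
scene pointer_tip 0.88 [0.538  0.129  0.0824] [315. 202.]
```

View pics/wrist8.png

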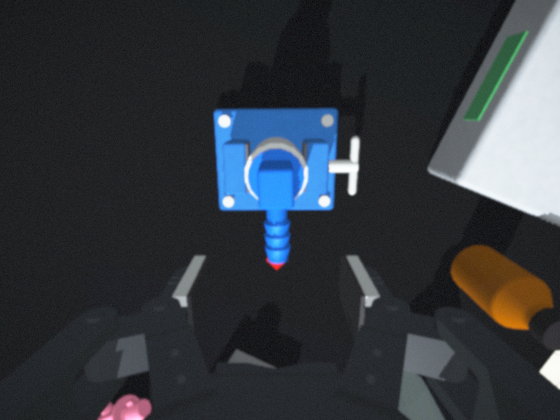

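After release the barb lies exactly over the red pointer: barb tip at (277,260), and the pointer's tip shows just beyond it at (277,267). The base is square in the view and nothing is touching. The upward pull resisted before release confirms the thread has locked.

```bash
python3 -c "
from bench import r
print(r.hand_in())"
```

```text
the job is handed in; nothing more can be done
None
```

The blue elbow is screwed into the port with its barb in line with the red pointer (checked in the last picture), the gripper has let go and is clear, and the job is handed in.

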